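Seat the lens barrel in the V-block and hold it down for bonding

ROBOT

A 7-joint arm with a two-finger parallel gripper is mounted at the origin on the work surface. World frame = base frame: x ahead of the robot, y to its left, z up, the work surface at z = 0. Lengths are in m, angles in rad, forces in N, time in s.
With the tool pointing down it reaches from about 0.35 to 0.9 m from the base axis. Payload 8.1 kg.
Tool frame: the origin (TCP) lies midway between the tips of the shut fingers; the grasp point (between the pads) lies 19 mm behind it; z points along the fingers, y is the line along which they close (so a half turn about z gives the same grasp; the last joint's range is limited). The gripper opens to 85 mm and grips with 20 to 120 N. Pads are 22 mm wide; open, the fingers measure 114 mm over their backs; the gripper's body (76 mm by 85 mm) begins 54 mm behind the grasp point. The pads swing forward as they close: fully open they stand 13 mm farther back than shut.
Start: joints at [-1.35, 0.434, 0.025, 1.573, -0.012, 1.134, -0.075], TCP at [0.199, 0.593, 0.231] pointing down, gripper open.
Joint ranges: [-2.62, 2.62], [-0.44, 2.09], [-1.27, 1.32], [0.08, 2.57], [-1.32, 4.46], [0.12, 2], [-2.74, 2.74]. Speed limits (rad/s): [2.22, 2.22, 3.01, 3.01, 3.14, 3.14, 3.14].

INTERFACE

Orientations are given as a 3x3 rotation matrix whose columns are the frame's x, y, z axes.
In Python, from workcell import monitor, viewer, robot gives the robot as it stands. The module is installed in compiled form; this text tells all that it offers.
- The arm moves only by the tool send_rows, never from a script. Its argument "increments" is a list of rows, each a list of 7 numbers: the shift along the tool's x, y, z in mm, then the turn, a rotation vector about the tool's x, y, z in rad, then the closure, from 0 (fully open) to 1 (shut). A call has 1 to 20 rows; each row is the pose to reach, as a shift and turn from the pose commanded when the call began, along the tool's axes at that moment; what a row does not reach only later rows make up. A row lasts 1/10 s, in which the tool goes at most 50 mm and 8.59 degrees, less where a joint would pass 70% of its speed; a pose out of reach is approached as far as the arm can. A call with a gripper value outside its range is refused whole. The fingers move at their own pace and stop on an object; "grip_force" is the grip in N (left out, the last holds). Time passes only in rows, so rows that repeat a pose let the fingers close. It gives the time, the measured TCP pose, the force, the opening and the grip force at its end, in the units of the state.
- monitor.sense(): the state, without advancing time (a new reading comes with each control period).
- viewer.grab_frame(name): name is "scene" or "top" or "wrist"; returns a dict with "color" (400x640x3 uint8, red, green, blue), "K" (3x3 intrinsics, pixels), "k1" (the pictures are not rectified: a ray, as slopes to the right and down, at radius r is drawn at 1 + k1 r^2 times it, then the intrinsics apply), "T" (4x4, takes a point from camera to world coordinates). Camera axes: x right, y down, z forward; pixel columns grow to the right and rows downward; lengths in m; the calibration is good to about 2 mm. A picture is of the moment at which its call begins. There is no depth.
- robot.close_job(): hands the job in; it is judged then, once.
The state is a dict: "t": time; "joints": joint angles; "joint_vel": joint speeds; "tau": joint torques, N m; "position": TCP position; "eef_rot": TCP orientation; "ft_force": force on the tool from outside, world axes, zero at the start; "ft_torque": the same for the moment, N m; "gripper_width": opening from 0.0 (shut) to 1.0 (fully open); "finger_force": force on a finger pad.
Only numpy, scipy, OpenCV 4.12 (cv2) and the standard library are available. Lean on these libraries where they do the work, as an engineer would, in place of code of your own. Each camera call takes 0.05 s, during which the arm holds its last target. There are 200 camera calls.

TASK

Take the silver lens barrel with the orange band out of the foam tray and lay it gently, without dropping it, in the V-block of the bonding fixture, with its rear end (the dark threaded ring, not the black hood) up against the red end stop. Then keep it pressed straight down with about 10 N, evenly onto both white V faces and never hard, so that I can cure the bond; the program finishes while the robot is still holding it down. Leave the other things on the bench alone.

Things in the scene. Friction and masses are not known exactly. Their poses are not given: they have to be found in the camera images.
- barrel: Lens barrel to bond: satin silver tube, 36 mm diameter x 126 mm, orange band 24 mm wide round its middle; dark threaded ring (diameter 30, 6 mm long) on the rear end, black hood (diameter 44, 16 mm long) with violet glass on the front. 0.2 to 0.29 kg. Origin on the axis in mid band; x along the axis from rear to front. Starts lying level in one nest of the tray, axis 45 mm above the bench.
- barrel_rear (a point): Centre of the rear face of the silver barrel's threaded ring, on the axis, 69 mm behind the barrel's origin. In the tray the middle 74 mm of the tube is free at both sides and below (tray base top 8 mm above the bench).
- barrel_front (a point): Centre of the silver barrel's front glass, on the axis, 79 mm ahead of the barrel's origin.
- fixture: Bonding fixture, fixed: aluminium plate 200 x 125 x 12 mm, dark steel spine 60 wide (top 28 above the bench), two V lands (26 long, 60 wide, tops 61 above the bench) at x -57 to -31 and 31 to 57 mm; the gap between is free for gripping the barrel's middle. The lands form one 90 degree V lined with white strips. Origin: plate centre on the bench; x along the V from red stop to open end, z up.
- seat (a point): Point of the fixture where the silver barrel's origin lies when fully seated, 65 mm above the bench over the fixture's origin: barrel x along fixture x, rear against the stop, hood beyond the open end. The V centres the barrel sideways as it is pushed down.
- stop_face (a point): Point on the inner face of the red end stop (8 mm thick, 60 mm wide, top 74 mm above the bench) where the centre of the barrel's rear face belongs: 69 mm behind point seat along the V.
- flank_a: White strips lining the +y face of the V, on both lands, sloping at 45 degrees (rigid, slippery acetal, friction about 0.15; at rest the barrel's weight alone gives 1.4 to 2 N on each face). A barrel held tightly a fraction of a millimetre off to one side bears on one face only: let it settle in the V and press on its top, or ease it sideways until both faces carry.
- flank_b: White strips lining the -y face of the V, on both lands, sloping at 45 degrees (rigid, slippery acetal, friction about 0.15).
- tray: Fixed tray: grey base 190 x 210 x 8 mm with two blue V nests for barrels lying along its x axis, at y = -50 and +50 mm, axes 45 mm above the bench. Each nest is two blocks (16 mm long, 48 mm wide, tops 38 mm above the bench) at x = -45 and +45 mm. Origin: centre of the base on the bench.
- spare_barrel: Bystander: all-black barrel of the same 36 mm diameter, 132 mm long, one brass ring, no hood, lying in the tray's other nest. Origin on its axis.
- wash_bottle: Bystander: white bottle with blue cap, 64 mm diameter, 170 mm tall. Origin under its centre.
- beaker: Bystander: clear plastic beaker, 72 mm diameter, 85 mm tall. Origin under its centre.
- amber_jar: Bystander: amber jar with black lid, 56 mm diameter, 80 mm tall. Origin under its centre.
- sample_pot: Bystander: white pot with red lid, 44 mm diameter, 50 mm tall. Origin under its centre.
- hex_driver: Bystander: driver with yellow handle lying on the bench. Origin near its middle.
- lens_cap: Bystander: red lens cap, disc of 48 mm diameter, 9 mm thick, lying flat. Origin under its centre.
Mind the look-alikes: they are no part of the job. What is shaped like the fixture but brown is not meant. Leave any turquoise look-alike of the barrel alone.

How it is judged:
By the outcome, as a careful person would: the job done as asked, in the order asked, and still so for the second after the job is handed in, while the arm keeps its last pose, push and grip.
It also fails if it takes over 51 s, if anything falls off the work surface, if the arm or the gripper's body presses on something with over 40 N, if the wrist force passes 120 N, or if a joint passes its speed limit or range.

## Working session

There is one attempt and no reset: what is moved stays moved. The work goes in short steps, Python scripts to look and compute and a tool call to move; the robot and the scene stay as the last step left them, time stands still between calls to the robot, and variables do not carry over. Pictures are saved under pics/ and viewed, at most 10 in all, crops included, and the job is handed in when it is done.

Besides the shell and the picture viewer there is one more tool, called after ">>>" as name([rows], argument=value, ...), one row to a line, values as JSON. send_rows: Moves the arm, as the interface text tells. Its arguments: {"type":"object","properties":{"increments":{"type":"array"},"grip_force":{"type":"number"}},"required":["increments"]}

```bash
mkdir -p pics; cat > h.py <<'E'
import numpy as np, cv2
from workcell import monitor, viewer, robot
def grab(n,save=None):
    f=viewer.grab_frame(n)
    if save: cv2.imwrite('pics/'+save,f['color'][:,:,::-1]); np.savez('pics/'+save[:-4],**{k:f[k] for k in('color','K','k1','T')})
    return f
def ray(f,px):
    D=np.array([float(f['k1']),0,0,0,0])
    p=cv2.undistortPoints(np.array(px,float).reshape(-1,1,2),np.array(f['K']),D).reshape(-1,2)
    d=np.c_[p,np.ones(len(p))]@f['T'][:3,:3].T
    return f['T'][:3,3],d
def plane(f,px,z):
    o,d=ray(f,px); return o+d*((z-o[2])/d[:,2])[:,None]
def proj(f,P):
    Ti=np.linalg.inv(f['T']); P=np.atleast_2d(P)@Ti[:3,:3].T+Ti[:3,3]
    s=P[:,:2]/P[:,2:]; s=s*(1+float(f['k1'])*(s**2).sum(1))[:,None]
    K=np.array(f['K']); return s*[K[0,0],K[1,1]]+[K[0,2],K[1,2]]
E
python3 - <<'E'
from h import *
a=grab('top','top1.png');b=grab('scene','scene1.png')
s=monitor.sense();print(s['t'],s['position'],s['eef_rot'],s['ft_force'],a['T'],a['K'])
E
```

```text
0.1 [0.19877822 0.59208231 0.23059555] [[-9.48018965e-01  3.18213677e-01 -3.11894379e-04]
 [ 3.18213796e-01  9.48017962e-01 -1.38700291e-03]
 [-1.45681823e-04 -1.41415416e-03 -9.99998989e-01]] [ 0.68354244  0.38233466 -0.32472222] [[ 0.02232208 -0.99736072  0.06908919  0.43393294]
 [-0.99973991 -0.02194544  0.00620571  0.02213188]
 [-0.00467314 -0.06920975 -0.99759119  1.44606136]
 [ 0.          0.          0.          1.        ]] [[520.45335789   0.         329.49779344]
 [  0.         520.45335789 199.09788713]
 [  0.           0.           1.        ]]
```

View pics/top1.png

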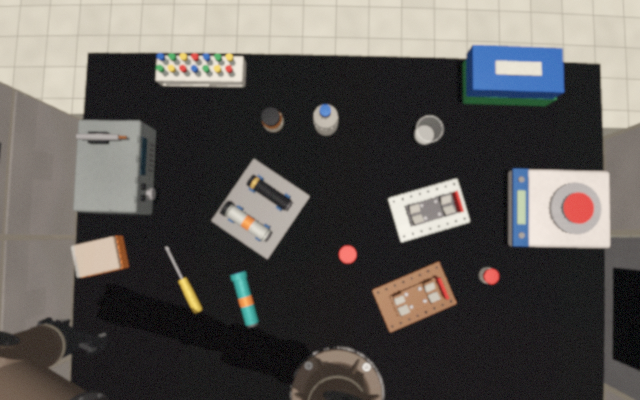

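View pics/scene1.png

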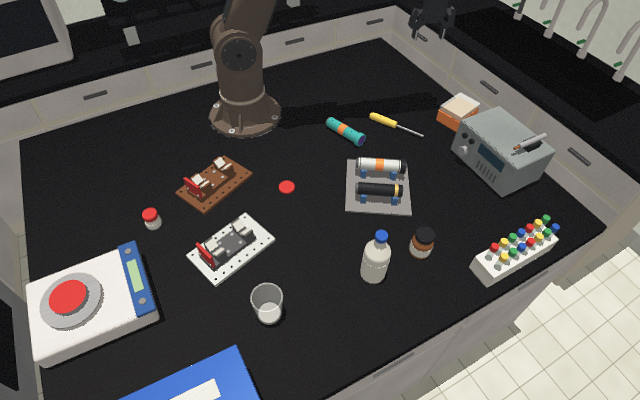

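Top view: the candidates for the barrel are silver with an orange band at (247,222), all-black at (270,191) and turquoise at (245,299). I choose the silver one. For the fixture, the aluminium one is at (429,209), with its red stop at about (461,202). The brown look-alike is at (415,296).

```bash
python3 - <<'E'
import cv2,numpy as np
im=cv2.imread('pics/top1.png')
a=cv2.resize(im[180:260,205:305],(800,640)[:2] and (500,400),interpolation=cv2.INTER_CUBIC)
b=cv2.resize(im[170:250,380:480],(500,400),interpolation=cv2.INTER_CUBIC)
c=cv2.resize(np.hstack([im[190:250,210:280],im[175:245,385:475][:60]]),(800,300),interpolation=cv2.INTER_CUBIC)
cv2.imwrite('pics/crop1.png',c)
E
```

```text
(no output)
```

View pics/crop1.png

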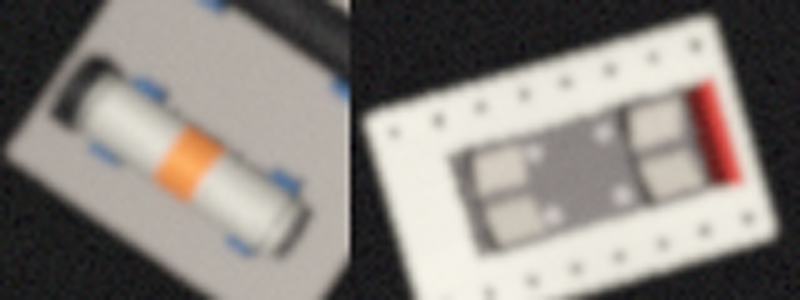

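The crop confirms it: silver tube with orange band (crop (189,162)). The wide black hood is at the upper left (85,95) and the thin threaded ring at the lower right (293,232). In the fixture the red stop is at the right (715,130).

```bash
python3 - <<'E'
from h import *
f=np.load('pics/top1.npz')
hsv=cv2.cvtColor(f['color'],cv2.COLOR_RGB2HSV)
m=cv2.inRange(hsv,(5,120,120),(22,255,255));m[:,:215]=0;m[:,280:]=0;m[:195]=0;m[255:]=0
u=np.argwhere(m)[:,::-1].mean(0)
P=plane(f,[u,(227,209),(268.6,236.4)],.055);print('band',u,P)
d=P[1]-P[2];print('axis yaw',np.degrees(np.arctan2(d[1],d[0])),np.linalg.norm(d))
w=cv2.inRange(hsv,(0,0,140),(180,70,255));w[:,:375]=0;w[:,485:]=0;w[:170]=0;w[250:]=0
c=max(cv2.findContours(w,cv2.RETR_EXTERNAL,cv2.CHAIN_APPROX_NONE)[0],key=cv2.contourArea)
q=plane(f,c.reshape(-1,2),.012)[:,:2]*1000
r=cv2.minAreaRect(q.astype(np.float32));print('fixture',r,cv2.boxPoints(r))
m=cv2.inRange(hsv,(0,120,100),(4,255,255))|cv2.inRange(hsv,(172,120,100),(180,255,255));m[:,:445]=0;m[:,475:]=0;m[:180]=0;m[222:]=0
print('stop',plane(f,[np.argwhere(m)[:,::-1].mean(0)],.07))
s=monitor.sense();print(s['position'],s['joints'])
g=viewer.grab_frame('wrist');print(np.array(s['eef_rot']).T@(g['T'][:3,3]-s['position']),np.array(s['eef_rot']).T@g['T'][:3,:3],g['K'],g['k1'])
E
```

```text
band [247.13186813 221.94505495] [[0.46408252 0.25001061 0.055     ]
 [0.49755424 0.30549723 0.055     ]
 [0.42682849 0.19120271 0.055     ]]
axis yaw 58.250670907692744 0.13440746744908638
fixture ((509.8575134277344, -243.93997192382812), (129.33090209960938, 204.21054077148438), 17.376319885253906) [[ 417.64978 -165.80649]
 [ 478.63654 -360.69766]
 [ 602.06525 -322.07346]
 [ 541.0785  -127.18228]]
stop [[ 0.5306719  -0.30890555  0.07      ]]
[0.19877822 0.59208231 0.23059555] [-1.34960145  0.43517989  0.02499832  1.57398715 -0.01159412  1.13399218
 -0.07506083]
[ 0.08210337  0.00064593 -0.14234963] [[-1.24423091e-04 -9.48170159e-01 -3.17763015e-01]
 [ 9.99999458e-01  2.10420226e-04 -1.01943016e-03]
 [ 1.03345703e-03 -3.17762970e-01  9.48169619e-01]] [[345.19787806   0.         320.58004351]
 [  0.         345.19787806 201.69220694]
 [  0.           0.           1.        ]] -0.047568745188855774
```

>>> send_rows([
  [-20, -13, 4, 0, 0, 0.1, 0.2],
  [-45, -30, 10, 0, 0, 0.22, 0.2],
  [-70, -47, 16, 0, 0, 0.35, 0.2],
  [-95, -63, 22, 0, 0, 0.48, 0.2],
  [-120, -80, 27, 0, 0, 0.6, 0.2],
  [-145, -97, 33, 0, 0, 0.72, 0.2],
  [-170, -113, 38, 0, 0, 0.85, 0.2],
  [-195, -130, 44, 0, 0, 0.98, 0.2],
  [-220, -147, 50, 0, 0, 1.1, 0.2],
  [-245, -163, 55, 0, 0, 1.22, 0.2],
  [-270, -180, 61, 0, 0, 1.35, 0.2],
  [-295, -197, 66, 0, 0, 1.48, 0.2],
  [-320, -213, 72, 0, 0, 1.6, 0.2],
  [-340, -227, 77, 0, 0, 1.7, 0.2],
  [-355, -237, 80, 0, 0, 1.78, 0.2],
  [-360, -240, 81, 0, 0, 1.8, 0.2],
  [-360, -240, 81, 0, 0, 1.8, 0.2],
  [-360, -240, 81, 0, 0, 1.8, 0.2],
])

```text
t: 1.95
position: [0.4632, 0.2516, 0.1503]
eef_rot: [[0.523, 0.853, -0.0], [0.853, -0.523, 0.001], [0.0, -0.001, -1.0]]
ft_force: [-0.3, 0.1, 0.4]
gripper_width: 0.801
finger_force: 0.0
```

```bash
python3 - <<'E'
from h import *
g=grab('wrist','w1.png')
s=monitor.sense();print(s['t'],s['position'],s['eef_rot'],s['gripper_width'],s['ft_force'])
print(proj(g,[[.464,.25,.063],s['position']]))
E
```

```text
2.0 [0.46309777 0.25182433 0.15038493] [[ 5.22457988e-01  8.52664969e-01 -3.17580144e-04]
 [ 8.52664942e-01 -5.22457732e-01  6.44125100e-04]
 [ 3.83300706e-04 -6.07317759e-04 -9.99999742e-01]] 0.804563458060765 [-0.39495947  0.29418401 -0.78353706]
[[323.46430831 209.83184769]
 [321.10299372 271.42187285]]
```

View pics/w1.png

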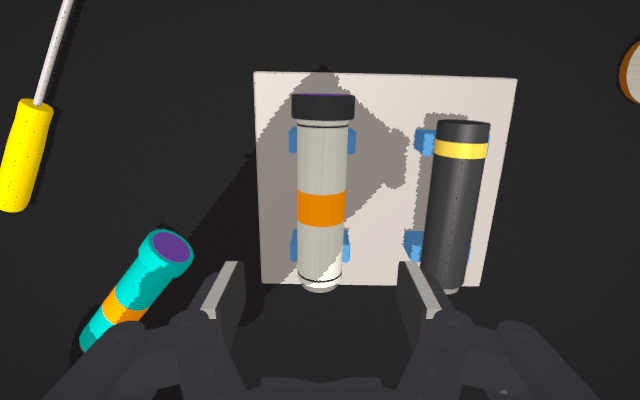

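The wrist view shows the silver barrel with the hood up at (323,107), the band at (321,208) and the ring at (320,285). The fingers straddle it.

```bash
python3 - <<'E'
from h import *
g=np.load('pics/w1.npz');hsv=cv2.cvtColor(g['color'],cv2.COLOR_RGB2HSV)
m=cv2.inRange(hsv,(5,150,100),(20,255,255));m[:,:280]=0;m[:,360:]=0;m[:170]=0;m[240:]=0
ys,xs=np.nonzero(m);c=[]
for y in np.unique(ys): c.append([(xs[ys==y].min()+xs[ys==y].max())/2,y])
c=np.array(c);print(ys.min(),ys.max(),c.mean(0),c[[3,-4]])
gray=g['color'].max(2).astype(int)
for y in (100,108,114):  # hood row extents (dark on tray)
    x=np.nonzero(gray[y,270:380]<60)[0]+270;print(y,x.min(),x.max())
for y in (140,160,180,235,255,270): print(y,gray[y,288:360:2])
# band near/far edges at top of tube z .063
mid=c[:,0].mean()
e=plane(g,[[mid,ys.min()-.5],[mid,ys.max()+.5]],.063);print('band mid top',e.mean(0),np.linalg.norm(e[0]-e[1]))
P=plane(g,[[323.5,107],[321.3,208],[320,278]],.045);print(P,[np.degrees(np.arctan2(*(P[0]-P[i])[1::-1])) for i in(1,2)])
E
```

```text
189 226 [319.94736842 207.5       ] [[320.5 192. ]
 [321.5 223. ]]
100 292 354
108 292 353
114 292 353
140 [136 161 161 161 161 168 172 179 178 180 180 185 187 189 184 187 188 186
 186 190 189 187 187 187 185 182 179 178 177 170 160 161 161 161 141 139]
160 [142 141 142 141 143 170 174 180 179 182 183 186 189 191 188 189 190 187
 190 189 190 187 189 188 185 182 180 178 175 164 139 140 139 139 140 140]
180 [142 142 142 142 141 172 174 181 181 182 186 187 191 194 189 190 190 189
 193 190 189 187 188 188 184 182 179 178 173 142 139 140 140 139 140 140]
235 [140 140 145 152 153 170 175 180 183 184 187 191 191 190 191 190 186 189
 189 188 186 189 186 182 180 178 175 171 153 153 160 219 219 219 219 219]
255 [140 157 161 161 161 169 176 180 185 183 186 189 191 186 190 190 185 188
 187 186 186 186 185 180 179 224 218 193 223 222 222 217 219 219 219 219]
270 [140 140 139 218 219 176 175 182 184 185 186 189 191 186 190 188 184 188
 185 184 255 255 254 246 238 227 205 218 219 218 218 218 218 218 218 217]
band mid top [0.46265438 0.25256513 0.063     ] 0.028486421553395504
[[0.50031113 0.30925612 0.045     ]
 [0.46007359 0.24648217 0.045     ]
 [0.42733343 0.19505705 0.045     ]] [np.float64(57.340489499692524), np.float64(57.419819883150716)]
```

>>> send_rows([
  [0, 0, 10, 0, 0, 0.01, 0.2],
  [0, 0, 25, 0, 0, 0.019, 0.2],
  [0, 0, 42, 0, 0, 0.019, 0.2],
  [0, 0, 59, 0, 0, 0.019, 0.2],
  [0, 0, 76, 0, 0, 0.019, 0.2],
  [0, 0, 92, 0, 0, 0.019, 0.2],
  [0, 0, 105, 0, 0, 0.019, 0.2],
  [0, 0, 115, 0, 0, 0.019, 0.2],
  [0, 0, 122, 0, 0, 0.019, 0.2],
  [0, 0, 126, 0, 0, 0.019, 0.2],
  [0, 0, 128, 0, 0, 0.019, 0.2],
  [0, 0, 128, 0, 0, 0.019, 0.2],
], grip_force=40)

```text
t: 3.2
position: [0.4639, 0.2505, 0.0224]
eef_rot: [[0.541, 0.841, 0.0], [0.841, -0.541, 0.0], [0.0, 0.0, -1.0]]
ft_force: [0.3, 0.3, -0.0]
gripper_width: 0.795
finger_force: 0.0
```

>>> send_rows([
  [0, 0, 0, 0, 0, 0, 0.4],
  [0, 0, 0, 0, 0, 0, 0.5],
  [0, 0, 0, 0, 0, 0, 0.55],
  [0, 0, 0, 0, 0, 0, 0.6],
  [0, 0, 0, 0, 0, 0, 0.7],
  [0, 0, 0, 0, 0, 0, 0.8],
  [0, 0, 0, 0, 0, 0, 1],
  [0, 0, 0, 0, 0, 0, 1],
  [0, 0, 0, 0, 0, 0, 1],
], grip_force=40)

```text
t: 4.1
position: [0.463, 0.2512, 0.0227]
eef_rot: [[0.541, 0.841, -0.001], [0.841, -0.541, 0.001], [0.0, -0.002, -1.0]]
ft_force: [-3.3, 1.2, 7.5]
gripper_width: 0.413
finger_force: 39.1
```

>>> send_rows([
  [0, 0, -3, 0, 0, 0, 1],
  [0, 0, -8, 0, 0, 0, 1],
  [0, 0, -18, 0, 0, 0, 1],
  [0, 0, -33, 0, 0, 0, 1],
  [0, 0, -50, 0, 0, 0, 1],
  [0, 0, -70, 0, 0, 0, 1],
  [0, 0, -90, 0, 0, 0, 1],
  [0, 0, -105, 0, 0, 0, 1],
  [0, 0, -115, 0, 0, 0, 1],
  [0, 0, -120, 0, 0, 0, 1],
  [0, 0, -120, 0, 0, 0, 1],
])

```text
t: 5.2
position: [0.464, 0.2505, 0.1428]
eef_rot: [[0.541, 0.841, 0.001], [0.841, -0.541, 0.001], [0.001, 0.0, -1.0]]
ft_force: [-0.3, -0.1, -3.3]
gripper_width: 0.409
finger_force: 40.6
```

>>> send_rows([
  [-10, 5, -2, 0, 0, -0.02, 1],
  [-27, 14, -5, 0, 0, -0.05, 1],
  [-50, 26, -8, 0, 0, -0.1, 1],
  [-78, 41, -12, 0, 0, -0.15, 1],
  [-108, 56, -16, 0, 0, -0.2, 1],
  [-138, 72, -20, 0, 0, -0.26, 1],
  [-168, 88, -25, 0, 0, -0.32, 1],
  [-198, 103, -30, 0, 0, -0.38, 1],
  [-228, 119, -35, 0, 0, -0.44, 1],
  [-258, 134, -40, 0, 0, -0.5, 1],
  [-288, 150, -45, 0, 0, -0.55, 1],
  [-318, 166, -50, 0, 0, -0.6, 1],
  [-348, 181, -54, 0, 0, -0.66, 1],
  [-378, 197, -57, 0, 0, -0.72, 1],
  [-408, 213, -57, 0, 0, -0.77, 1],
  [-433, 226, -57, 0, 0, -0.82, 1],
  [-452, 236, -57, 0, 0, -0.85, 1],
  [-464, 242, -57, 0, 0, -0.87, 1],
  [-468, 244, -57, 0, 0, -0.873, 1],
  [-468, 244, -57, 0, 0, -0.873, 1],
])

```text
t: 7.2
position: [0.4151, -0.2753, 0.1987]
eef_rot: [[-0.295, 0.956, -0.001], [0.956, 0.295, 0.0], [0.001, -0.001, -1.0]]
ft_force: [0.1, -0.2, -3.1]
gripper_width: 0.402
finger_force: 40.6
```

```bash
python3 - <<'E'
from h import *
g=grab('wrist','w2.png')
s=monitor.sense();print(s['t'],s['position'],s['eef_rot'],s['gripper_width'],s['ft_force'],s['ft_torque'])
E
```

```text
7.25 [ 0.41537667 -0.27451907  0.19877894] [[-2.95861495e-01  9.55230391e-01 -9.35637196e-04]
 [ 9.55230398e-01  2.95862165e-01  6.82261877e-04]
 [ 9.28536927e-04 -6.91894073e-04 -9.99999330e-01]] 0.4111292214084443 [ 0.36383307 -1.62827126 -3.10033293] [-0.02652948 -0.02120772  0.00907877]
```

View pics/w2.png

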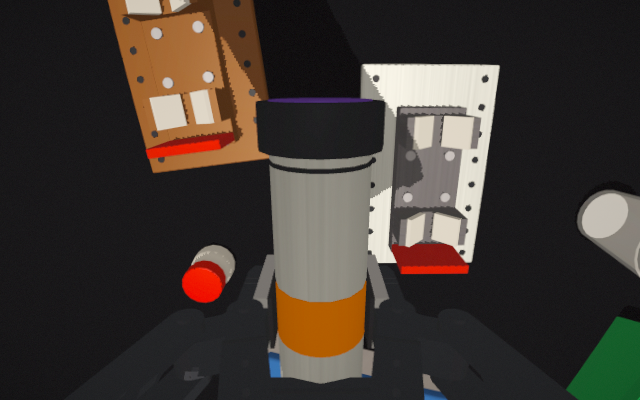

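The wrist view shows the held barrel with its hood up at (320,125) and the band at about (320,320). The aluminium fixture is on the right, plate corners (361,65) and (499,66), and the top of the red stop at about (433,269). The brown one is upper left.

```bash
python3 - <<'E'
from h import *
g=np.load('pics/w2.npz');img=g['color'];hsv=cv2.cvtColor(img,cv2.COLOR_RGB2HSV)
s=monitor.sense();p=s['position'];R=np.array(s['eef_rot'])
# stop top
red=((hsv[...,0]<5)|(hsv[...,0]>174))&(hsv[...,1]>150);red[:,:385]=0;red[:235]=0;red[280:]=0;red[:,475:]=0
for x in range(392,470,8): 
    y=np.nonzero(red[:,x])[0]; print(x,y.min(),y.max(),img[y.min():y.max()+1:2,x,0])
br=(red&(img[...,0]>200)).astype(np.uint8)
c=max(cv2.findContours(br,cv2.RETR_EXTERNAL,cv2.CHAIN_APPROX_NONE)[0],key=cv2.contourArea).reshape(-1,2)
q=plane(g,c,.074)[:,:2]*1000;r=cv2.minAreaRect(q.astype(np.float32));print('stoptop',r,cv2.boxPoints(r).round(1).tolist())
# plate right edge / top edge
w=cv2.inRange(img,(140,140,130),(255,255,255))
def line(pts,z):
    P=plane(g,pts,z)[:,:2]*1000;v=cv2.fitLine(P.astype(np.float32),cv2.DIST_HUBER,0,.01,.01).ravel();return v
right=[(np.nonzero(w[y,400:520])[0].max()+400.5,y) for y in range(80,240,4)]
top=[(x,np.nonzero(w[40:110,x])[0].min()+39.5) for x in range(370,490,4)]
left=[(np.nonzero(w[y,340:420])[0].min()+339.5,y) for y in range(72,120,4)]
for n,l in(('right',right),('top',top),('left',left)):
    v=line(l,.012);print(n,v,np.degrees(np.arctan2(v[1],v[0])),l[0],l[-1])
# band
o=cv2.inRange(hsv,(5,150,80),(20,255,255))
for x in (310,320,330):
    y=np.nonzero(o[:,x])[0];e=plane(g,[[x,y.min()-.5],[x,y.max()+.5]],p[2]+.040)
    print(x,y.min(),y.max(),((e-p)@R*1000).round(1))
for y in (180,220,260):
    row=img[y].max(1).astype(int);print(y,row[262:290:2],row[352:384:2])
E
```

```text
392 245 251 [130 129 129 129]
400 246 273 [132 130 131 130 130 130 131 130 128 127 128 132 130 113]
408 248 273 [129 131 130 131 130 130 130 130 130 196 226 225 224]
416 244 273 [128 132 131 130 130 130 130 131 130 130 130 202 227 227 225]
424 244 273 [127 130 131 131 130 131 131 131 132 130 130 189 226 225 221]
432 244 273 [128 131 131 132 132 131 130 128 130 130 130 208 226 225 222]
440 244 273 [133 131 130 130 132 131 131 133 131 132 130 202 226 226 222]
448 245 273 [131 131 130 131 131 131 131 130 130 130 137 228 226 225 184]
456 252 273 [134 131 131 131 132 132 130 194 225 226 219]
464 262 273 [134 129 204 224 223 214]
stoptop ((531.3173828125, -312.7602844238281), (57.96858215332031, 6.971155643463135), 16.874542236328125) [[502.6000061035156, -317.79998779296875], [504.6000061035156, -324.5], [560.0999755859375, -307.70001220703125], [558.0, -301.0]]
right [ 3.0049843e-01 -9.5378232e-01  5.6563452e+02 -2.1477689e+02] -72.51245 (np.float64(497.5), 80) (np.float64(475.5), 236)
top [ 9.5225346e-01  3.0530861e-01  4.7378647e+02 -1.4975998e+02] 17.776731 (370, np.float64(63.5)) (486, np.float64(64.5))
left [   0.8317471   -0.5551547  438.77667   -189.66263  ] -33.72137 (np.float64(363.5), 72) (np.float64(385.5), 116)
310 302 356 [[ 10.9  -4.1 -40. ]
 [-13.3  -4.4 -40. ]]
320 302 356 [[ 10.9  -0.6 -40. ]
 [-13.3  -0.6 -40. ]]
330 302 356 [[ 10.9   2.9 -40. ]
 [-13.3   3.1 -40. ]]
180 [ 27  27  26  28 115 128 127 132 135 133 134 135 135 136] [139 138 137 136 135 134 133 132 129 128 142 145 143 144 146 144]
220 [ 27  28  26  26  29 100 129 129 135 136 135 136 135 137] [139 139 138 136 137 134 134 131 129 235 236 235 235 236 236 232]
260 [ 27  46 120 120 122 121 122 130 129 135 137 138 136 136] [140 139 137 137 136 134 131 129 121 121 120 121 140 234 230 233]
```

>>> send_rows([
  [1, 10, 5, 0, 0, -0.005, 1],
  [2, 28, 15, 0, 0, -0.005, 1],
  [3, 48, 25, 0, 0, -0.005, 1],
  [4, 68, 35, 0, 0, -0.005, 1],
  [5, 85, 48, 0, 0, -0.005, 1],
  [6, 95, 62, 0, 0, -0.005, 1],
  [6.3, 98.8, 78, 0, 0, -0.005, 1],
  [6.3, 98.8, 94, 0, 0, -0.005, 1],
  [6.3, 98.8, 108, 0, 0, -0.005, 1],
  [6.3, 98.8, 118, 0, 0, -0.005, 1],
  [6.3, 98.8, 123, 0, 0, -0.005, 1],
  [6.3, 98.8, 124, 0, 0, -0.005, 1],
  [6.3, 98.8, 124, 0, 0, -0.005, 1],
  [6.3, 98.8, 124, 0, 0, -0.005, 1],
])

```text
t: 8.65
position: [0.5084, -0.2401, 0.0759]
eef_rot: [[-0.301, 0.954, 0.001], [0.954, 0.301, -0.0], [-0.001, 0.001, -1.0]]
ft_force: [0.2, 0.4, -3.1]
gripper_width: 0.408
finger_force: 40.7
```

```bash
python3 - <<'E'
from h import *
g=grab('wrist','w3.png')
for i in range(3):
    s=monitor.sense();print(s['t'],s['position'],s['ft_force'],s['ft_torque'])
    viewer.grab_frame('top')
R=np.array(s['eef_rot']);print(R,s['joints'])
E
```

```text
8.7 [ 0.50845543 -0.24004216  0.07591681] [-0.08653962 -0.60865988 -2.80871994] [-0.00290001 -0.01612631  0.02159726]
8.75 [ 0.5083933  -0.24001497  0.07585101] [ 0.57952218 -0.07842692 -2.58280125] [0.03120371 0.04769437 0.00625059]
8.8 [ 0.50834199 -0.23994943  0.07576324] [-0.5495168  -0.10981742 -2.19712493] [-0.01954939 -0.02542898 -0.0258666 ]
[[-3.01138471e-01  9.53580036e-01  8.58240249e-04]
 [ 9.53580345e-01  3.01138687e-01 -1.31938792e-04]
 [-3.84263540e-04  7.78669187e-04 -9.99999623e-01]] [ 0.00292312  0.54583023  0.48522648  1.92544234 -0.36127734  0.75548521
  1.0004239 ]
```

View pics/w3.png

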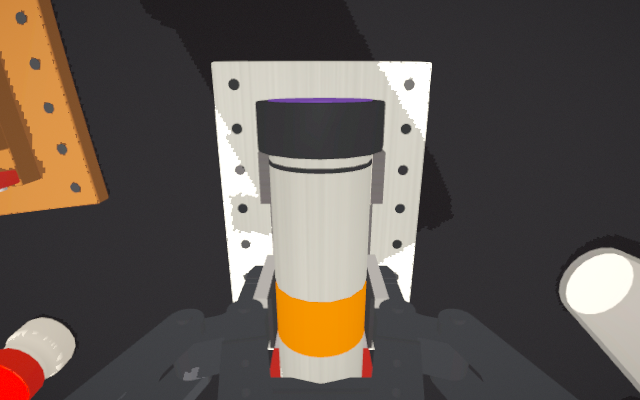

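The barrel is centred over the fixture: plate corners (212,62) and (431,62), barrel mid column 320. The stop's red is visible at the rear, (275,362) and (367,362).

>>> send_rows([
  [0, 0, 5, 0, 0, 0, 1],
  [0, 0, 10, 0, 0, 0, 1],
  [0, 0, 15, 0, 0, 0, 1],
  [0, 0, 20, 0, 0, 0, 1],
  [0, 0, 24, 0, 0, 0, 1],
  [0, 0, 27, 0, 0, 0, 1],
  [0, 0, 28, 0, 0, 0, 1],
  [0, 0, 28.5, 0, 0, 0, 1],
  [0, 0, 29, 0, 0, 0, 1],
  [0, 0, 29, 0, 0, 0, 1],
])

```text
t: 9.85
position: [0.5081, -0.2399, 0.0464]
eef_rot: [[-0.301, 0.954, 0.0], [0.954, 0.301, -0.0], [-0.0, 0.0, -1.0]]
ft_force: [-0.2, 0.2, -2.6]
gripper_width: 0.405
finger_force: 40.7
```

>>> send_rows([
  [0, 0, 0.3, 0, 0, 0, 1],
  [0, 0, 0.6, 0, 0, 0, 1],
  [0, 0, 0.9, 0, 0, 0, 1],
  [0, 0, 1.2, 0, 0, 0, 1],
  [0, 0, 1.5, 0, 0, 0, 1],
  [0, 0, 1.5, 0, 0, 0, 1],
])

```text
t: 10.45
position: [0.508, -0.2398, 0.0447]
eef_rot: [[-0.301, 0.954, -0.0], [0.954, 0.301, 0.0], [0.0, -0.0, -1.0]]
ft_force: [0.6, -0.5, -2.8]
gripper_width: 0.409
finger_force: 40.7
```

>>> send_rows([
  [0, 0, 0.3, 0, 0, 0, 1],
  [0, 0, 0.6, 0, 0, 0, 1],
  [0, 0, 0.9, 0, 0, 0, 1],
  [0, 0, 1.0, 0, 0, 0, 1],
  [0, 0, 1.0, 0, 0, 0, 1],
])

```text
t: 10.95
position: [0.5081, -0.2398, 0.0438]
eef_rot: [[-0.301, 0.954, 0.0], [0.954, 0.301, 0.0], [0.0, 0.0, -1.0]]
ft_force: [0.4, -0.7, -3.0]
gripper_width: 0.407
finger_force: 40.7
```

>>> send_rows([
  [0, 0, 0.2, 0, 0, 0, 1],
  [0, 0, 0.4, 0, 0, 0, 1],
  [0, 0, 0.5, 0, 0, 0, 1],
  [0, 0, 0.5, 0, 0, 0, 1],
])

```text
t: 11.35
position: [0.5082, -0.2398, 0.0434]
eef_rot: [[-0.301, 0.954, 0.0], [0.954, 0.301, -0.0], [-0.0, 0.0, -1.0]]
ft_force: [0.7, -0.6, -2.0]
gripper_width: 0.411
finger_force: 40.7
```

>>> send_rows([
  [0, 0, 0.2, 0, 0, 0, 1],
  [0, 0, 0.4, 0, 0, 0, 1],
  [0, 0, 0.5, 0, 0, 0, 1],
  [0, 0, 0.5, 0, 0, 0, 1],
])

```text
t: 11.75
position: [0.5085, -0.2399, 0.043]
eef_rot: [[-0.301, 0.954, 0.001], [0.954, 0.301, -0.0], [-0.0, 0.001, -1.0]]
ft_force: [2.1, 1.1, -0.0]
gripper_width: 0.406
finger_force: 40.9
```

>>> send_rows([
  [0, 0, 0.2, 0, 0, 0, 1],
  [0, 0, 0.3, 0, 0, 0, 1],
  [0, 0, 0.3, 0, 0, 0, 1],
])

```text
t: 12.05
position: [0.5086, -0.2398, 0.0429]
eef_rot: [[-0.301, 0.954, 0.001], [0.954, 0.301, -0.0], [-0.0, 0.001, -1.0]]
ft_force: [2.6, 0.6, 5.9]
gripper_width: 0.413
finger_force: 41.3
```

>>> send_rows([
  [0, 0.2, -0.2, 0, 0, 0, 1],
  [0, 0.4, -0.4, 0, 0, 0, 1],
  [-0.5, 0.4, -0.4, 0, 0, 0, 1],
  [-0.8, 0.4, -0.4, 0, 0, 0, 1],
  [-1.0, 0.4, -0.4, 0, 0, 0, 1],
  [-1.2, 0.4, -0.4, 0, 0, 0, 1],
  [-1.2, 0.4, -0.4, 0, 0, 0, 1],
])

```text
t: 12.75
position: [0.5088, -0.2407, 0.0428]
eef_rot: [[-0.301, 0.954, -0.0], [0.954, 0.301, 0.0], [0.0, -0.0, -1.0]]
ft_force: [2.7, 3.3, 2.3]
gripper_width: 0.409
finger_force: 41.2
```

>>> send_rows([
  [-0.2, 0, 0, 0, 0, 0, 1],
  [-0.4, 0, 0, 0, 0, 0, 1],
  [-0.6, 0, 0, 0, 0, 0, 1],
  [-0.6, 0, 0, 0, 0, 0, 1],
])

```text
t: 13.15
position: [0.5091, -0.2415, 0.0429]
eef_rot: [[-0.301, 0.954, 0.0], [0.954, 0.301, -0.0], [-0.0, 0.0, -1.0]]
ft_force: [1.8, 2.6, 1.3]
gripper_width: 0.409
finger_force: 41.2
```

>>> send_rows([
  [0, 0.3, 0, 0, 0, 0, 1],
  [-0.2, 0.3, 0, 0, 0, 0, 1],
  [-0.4, 0.3, 0, 0, 0, 0, 1],
  [-0.4, 0.3, 0, 0, 0, 0, 1],
])

```text
t: 13.55
position: [0.5092, -0.2418, 0.0428]
eef_rot: [[-0.301, 0.954, -0.0], [0.954, 0.301, 0.0], [0.0, -0.0, -1.0]]
ft_force: [1.9, 2.6, 1.0]
gripper_width: 0.404
finger_force: 41.2
```

>>> send_rows([
  [-0.2, 0, 0, 0, 0, 0, 1],
  [-0.4, 0, 0, 0, 0, 0, 1],
  [-0.4, 0, 0, 0, 0, 0, 1],
])

```text
t: 13.85
position: [0.5093, -0.2422, 0.0428]
eef_rot: [[-0.301, 0.954, -0.0], [0.954, 0.301, -0.0], [0.0, -0.0, -1.0]]
ft_force: [1.0, 1.5, 2.1]
gripper_width: 0.407
finger_force: 41.2
```

>>> send_rows([
  [-0.2, 0, 0, 0, 0, 0, 1],
  [-0.4, 0, 0, 0, 0, 0, 1],
  [-0.4, 0, 0, 0, 0, 0, 1],
])

```text
t: 14.15
position: [0.5095, -0.2426, 0.0429]
eef_rot: [[-0.301, 0.954, -0.0], [0.954, 0.301, -0.0], [0.0, -0.0, -1.0]]
ft_force: [1.3, 1.7, 1.1]
gripper_width: 0.407
finger_force: 41.1
```

>>> send_rows([
  [-0.2, 0, 0, 0, 0, 0, 1],
  [-0.4, 0, 0, 0, 0, 0, 1],
  [-0.4, 0, 0, 0, 0, 0, 1],
])

```text
t: 14.45
position: [0.5095, -0.2426, 0.0428]
eef_rot: [[-0.301, 0.954, -0.001], [0.954, 0.301, 0.0], [0.001, -0.0, -1.0]]
ft_force: [0.1, 3.0, 2.9]
gripper_width: 0.412
finger_force: 41.1
```

>>> send_rows([
  [-0.2, 0, 0, 0, 0, 0, 1],
  [-0.4, 0, 0, 0, 0, 0, 1],
  [-0.4, 0, 0, 0, 0, 0, 1],
])

```text
t: 14.75
position: [0.5095, -0.2427, 0.0428]
eef_rot: [[-0.301, 0.953, -0.001], [0.953, 0.301, 0.001], [0.001, -0.0, -1.0]]
ft_force: [-1.6, 4.5, 4.1]
gripper_width: 0.411
finger_force: 41.2
```

>>> send_rows([
  [0, 0, -0.3, 0, 0, 0, 1],
  [0.2, 0, -0.5, 0, 0, 0, 1],
  [0.2, 0, -0.5, 0, 0, 0, 0.55],
  [0.2, 0, -0.5, 0, 0, 0, 0.5],
  [0.2, 0, -0.5, 0, 0, 0, 0.45],
  [0.2, 0, -0.5, 0, 0, 0, 0.4],
  [0.2, 0, -0.5, 0, 0, 0, 0.35],
  [0.2, 0, -0.5, 0, 0, 0, 0.25],
  [0.2, 0, -0.5, 0, 0, 0, 0.2],
  [0.2, 0, -0.5, 0, 0, 0, 0.2],
], grip_force=20)

```text
t: 15.75
position: [0.5098, -0.2431, 0.0434]
eef_rot: [[-0.301, 0.954, 0.0], [0.954, 0.301, -0.0], [-0.0, 0.0, -1.0]]
ft_force: [-0.6, -0.3, 0.4]
gripper_width: 0.802
finger_force: 0.0
```

>>> send_rows([
  [0, 0, -3, 0, 0, 0, 0.2],
  [0, 0, -8, 0, 0, 0, 0.2],
  [0, 0, -16, 0, 0, 0, 0.2],
  [0, 0, -26, 0, 0, 0, 0.2],
  [0, 0, -36, 0, 0, 0, 0.2],
  [0, 0, -46, 0, 0, 0, 0.2],
  [0, 0, -56, 0, 0, 0, 0.2],
  [0, 0, -62, 0, 0, 0, 0.2],
  [0, 0, -65, 0, 0, 0, 0.2],
  [0, 0, -65, 0, 0, 0, 0.5],
  [0, 0, -65, 0, 0, 0, 0.8],
  [0, 0, -65, 0, 0, 0, 1],
  [0, 0, -65, 0, 0, 0, 1],
  [0, 0, -65, 0, 0, 0, 1],
])

```text
t: 17.15
position: [0.5097, -0.243, 0.1082]
eef_rot: [[-0.301, 0.954, -0.0], [0.954, 0.301, 0.0], [0.0, -0.0, -1.0]]
ft_force: [0.4, -0.5, -0.2]
gripper_width: 0.001
finger_force: 0.0
```

```bash
python3 - <<'E'
from h import *
g=grab('wrist','w4.png')
s=monitor.sense();print(s['t'],s['position'],s['ft_force'],s['gripper_width'])
hsv=cv2.cvtColor(g['color'],cv2.COLOR_RGB2HSV);p=s['position'];R=np.array(s['eef_rot'])
o=cv2.inRange(hsv,(5,150,80),(20,255,255))
for x in (310,320,330):
    y=np.nonzero(o[:,x])[0];e=plane(g,[[x,y.min()-.5],[x,y.max()+.5]],.083)
    print(x,y.min(),y.max(),e.round(4),((e-p)@R*1000).round(1))
E
```

```text
17.2 [ 0.50973434 -0.24306272  0.10823539] [-0.14597287  0.52592439  0.52598473] 0.003068538007545547
310 227 253 [[ 0.5006 -0.2328  0.083 ]
 [ 0.5052 -0.2479  0.083 ]] [[12.5 -5.6 25.2]
 [-3.3 -5.7 25.2]]
320 228 349 [[ 0.5058 -0.2318  0.083 ]
 [ 0.5298 -0.308   0.083 ]] [[ 11.9  -0.3  25.2]
 [-68.   -0.4  25.2]]
330 228 253 [[ 0.5108 -0.2302  0.083 ]
 [ 0.5155 -0.2446  0.083 ]] [[11.9  4.9 25.2]
 [-3.2  5.1 25.2]]
```

View pics/w4.png

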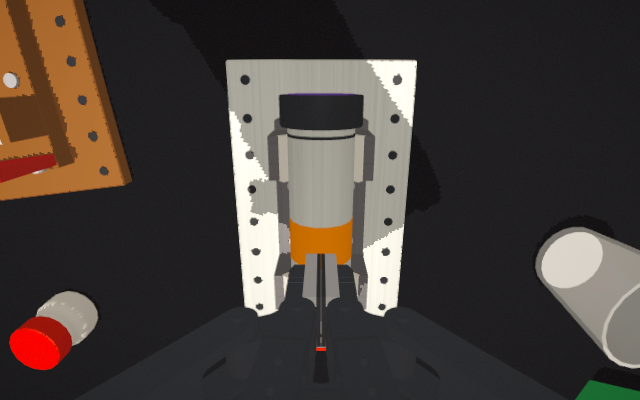

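The barrel is released and seated in the V, with the hood at the open end (320,112). The shut fingers stand above the band's centre, whose near edge is at (320,228). Next I press down on top.

>>> send_rows([
  [0, 0, 6, 0, 0, 0, 1],
  [0, 0, 12, 0, 0, 0, 1],
  [0, 0, 17, 0, 0, 0, 1],
  [0, 0, 21, 0, 0, 0, 1],
  [0, 0, 23, 0, 0, 0, 1],
  [0, 0, 23.5, 0, 0, 0, 1],
  [0, 0, 24, 0, 0, 0, 1],
  [0, 0, 24, 0, 0, 0, 1],
  [0, 0, 24, 0, 0, 0, 1],
])

```text
t: 18.1
position: [0.5099, -0.2431, 0.0846]
eef_rot: [[-0.301, 0.954, 0.0], [0.954, 0.301, -0.0], [-0.0, 0.0, -1.0]]
ft_force: [-0.2, 0.7, -0.0]
gripper_width: 0.001
finger_force: 0.0
```

>>> send_rows([
  [0, 0, 0.3, 0, 0, 0, 1],
  [0, 0, 0.6, 0, 0, 0, 1],
  [0, 0, 0.8, 0, 0, 0, 1],
  [0, 0, 0.8, 0, 0, 0, 1],
])

```text
t: 18.5
position: [0.5098, -0.243, 0.0836]
eef_rot: [[-0.301, 0.954, -0.0], [0.954, 0.301, 0.0], [0.0, -0.0, -1.0]]
ft_force: [-0.2, 0.1, 0.7]
gripper_width: 0.004
finger_force: 0.0
```

>>> send_rows([
  [0, 0, 0.2, 0, 0, 0, 1],
  [0, 0, 0.4, 0, 0, 0, 1],
  [0, 0, 0.4, 0, 0, 0, 1],
])

```text
t: 18.8
position: [0.5099, -0.2431, 0.0832]
eef_rot: [[-0.301, 0.954, 0.0], [0.954, 0.301, 0.0], [-0.0, 0.0, -1.0]]
ft_force: [0.1, -0.1, 0.7]
gripper_width: 0.002
finger_force: 0.0
```

>>> send_rows([
  [0, 0, 0.2, 0, 0, 0, 1],
  [0, 0, 0.4, 0, 0, 0, 1],
  [0, 0, 0.4, 0, 0, 0, 1],
])

```text
t: 19.1
position: [0.5098, -0.2431, 0.0831]
eef_rot: [[-0.301, 0.954, 0.0], [0.954, 0.301, 0.0], [0.0, 0.0, -1.0]]
ft_force: [-1.9, 1.0, 4.0]
gripper_width: -0.0
finger_force: 2.3
```

>>> send_rows([
  [0, 0, 0.2, 0, 0, 0, 1],
  [-0.3, 0, 0.2, 0, 0, 0, 1],
  [-0.6, 0, 0.2, 0, 0, 0, 1],
  [-0.6, 0, 0.2, 0, 0, 0, 1],
])

```text
t: 19.5
position: [0.5099, -0.2431, 0.083]
eef_rot: [[-0.301, 0.954, -0.0], [0.954, 0.301, 0.001], [0.001, 0.0, -1.0]]
ft_force: [-2.5, 3.3, 8.8]
gripper_width: -0.003
finger_force: 4.4
```

>>> send_rows([
  [-0.3, 0, 0, 0, 0, 0, 1],
  [-0.4, 0, 0, 0, 0, 0, 1],
  [-0.4, 0, 0, 0, 0, 0, 1],
])

```text
t: 19.8
position: [0.5099, -0.2432, 0.083]
eef_rot: [[-0.302, 0.953, -0.0], [0.953, 0.302, 0.002], [0.002, 0.0, -1.0]]
ft_force: [-3.2, 4.8, 9.2]
gripper_width: 0.006
finger_force: 4.8
```

>>> send_rows([
  [0.3, -0.1, 0, 0, 0, 0, 1],
  [0.6, -0.2, 0, 0, 0, 0, 1],
  [0.7, -0.3, 0, 0, 0, 0, 1],
  [0.7, -0.3, 0, 0, 0, 0, 1],
])

```text
t: 20.2
position: [0.5099, -0.2432, 0.083]
eef_rot: [[-0.301, 0.953, 0.001], [0.953, 0.301, 0.0], [0.0, 0.001, -1.0]]
ft_force: [-0.6, 1.8, 7.6]
gripper_width: 0.002
finger_force: 3.5
```

```bash
cat > avg.py <<'E'
from h import *
F=[]
for i in range(10): s=monitor.sense();F.append(np.r_[s['ft_force'],s['ft_torque'],s['position']]);viewer.grab_frame('top')
F=np.array(F);R=np.array(s['eef_rot']);m=F.mean(0)
print(s['t'],'force tool axes',(m[:3]@R).round(2),'std',F[:,:3].std(0).round(2),'torque tool',(m[3:6]@R).round(3),'pos',m[6:].round(4))
E
python3 avg.py
```

```text
20.65 force tool axes [ 2.25 -0.58 -7.1 ] std [0.6  0.41 0.43] torque tool [0.15  0.509 0.011] pos [ 0.5099 -0.2432  0.083 ]
```

>>> send_rows([
  [0.1, -0.05, 0.1, 0, 0, 0, 1],
  [0.2, -0.1, 0.2, 0, 0, 0, 1],
  [0.2, -0.1, 0.25, 0, 0, 0, 1],
  [0.2, -0.1, 0.25, 0, 0, 0, 1],
  [0.2, -0.1, 0.25, 0, 0, 0, 1],
])

```text
t: 21.2
position: [0.5099, -0.2431, 0.083]
eef_rot: [[-0.301, 0.954, 0.001], [0.954, 0.301, 0.0], [0.0, 0.001, -1.0]]
ft_force: [-1.3, 2.8, 9.3]
gripper_width: 0.001
finger_force: 4.5
```

```bash
python3 avg.py
```

```text
21.65 force tool axes [ 2.41 -0.68 -9.24] std [0.33 0.62 0.65] torque tool [0.207 0.522 0.016] pos [ 0.5099 -0.2431  0.083 ]
```

>>> send_rows([
  [0.1, -0.1, 0.05, 0, 0, 0, 1],
  [0.2, -0.2, 0.1, 0, 0, 0, 1],
  [0.2, -0.2, 0.1, 0, 0, 0, 1],
  [0.2, -0.2, 0.1, 0, 0, 0, 1],
  [0.2, -0.2, 0.1, 0, 0, 0, 1],
  [0.2, -0.2, 0.1, 0, 0, 0, 1],
])

```text
t: 22.3
position: [0.5099, -0.2431, 0.083]
eef_rot: [[-0.301, 0.954, 0.001], [0.954, 0.301, 0.0], [-0.0, 0.001, -1.0]]
ft_force: [-1.1, 1.9, 8.8]
gripper_width: 0.001
finger_force: 4.6
```

```bash
python3 avg.py; python3 -c "
from h import *
g=grab('scene');p=proj(g,[[.51,-.243,.07]])[0].astype(int);print(p)
c=g['color'][p[1]-40:p[1]+40,p[0]-60:p[0]+60,::-1];cv2.imwrite('pics/fin.png',cv2.resize(c,None,fx=6,fy=6,interpolation=cv2.INTER_CUBIC))"
```

```text
22.75 force tool axes [ 2.13 -0.45 -9.18] std [0.48 0.46 0.34] torque tool [ 0.11   0.431 -0.015] pos [ 0.5099 -0.2431  0.083 ]
[227 233]
```

View pics/fin.png

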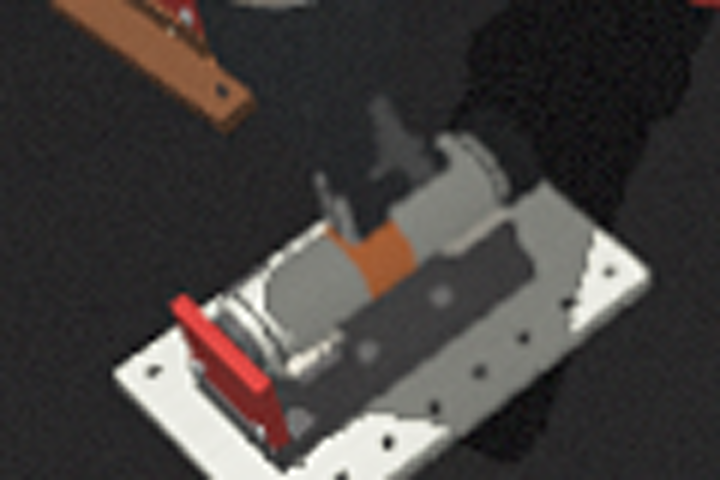

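The scene crop shows the barrel in the V with its rear at the red stop (230,370), the hood at the open end (500,170) and the finger on the band (365,230).

>>> send_rows([
  [0, -0.05, 0.05, 0, 0, 0, 1],
  [0.1, -0.1, 0.1, 0, 0, 0, 1],
  [0.1, -0.1, 0.1, 0, 0, 0, 1],
  [0.1, -0.1, 0.1, 0, 0, 0, 1],
  [0.1, -0.1, 0.1, 0, 0, 0, 1],
  [0.1, -0.1, 0.1, 0, 0, 0, 1],
])

```text
t: 23.45
position: [0.5099, -0.2431, 0.0829]
eef_rot: [[-0.301, 0.954, 0.002], [0.954, 0.301, -0.0], [-0.001, 0.002, -1.0]]
ft_force: [-0.3, 1.9, 9.8]
gripper_width: 0.001
finger_force: 4.9
```

```bash
python3 avg.py; python3 -c "
from workcell import robot;print(robot.close_job())"
```

```text
23.9 force tool axes [ 2.03 -0.3  -9.66] std [0.38 0.55 0.48] torque tool [ 0.101  0.406 -0.008] pos [ 0.5099 -0.2431  0.083 ]
the job is handed in; nothing more can be done
None
```

The silver barrel lies seated in the V-block with its rear against the red stop, held down from above with about 9.7 N (0.3 N sideways, 2 N toward the stop); I handed the job in at 23.9 s.

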